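# Sort the left-over driver parts into the component trays

## Task

Clear the left-over parts off the soldering mat into the colour-coded trays: both capacitors go into the red tray, both wound chokes into the blue tray and the finned heat sink into the yellow tray. Give every part a bay of its own, set it down gently, flat on the tray's floor and the same way up as it stands now, and leave the tape roll and the solder reel where they lie.

Things in the scene. Friction and masses are not known exactly. Their poses are not given: they have to be found in the camera images.
- cap_blue: upright screw-terminal electrolytic capacitor, a dark blue cylinder 40 mm in diameter and 60 mm tall with a pale stripe down one side; two small screw terminals stand 5 mm above its black top. Origin: centre of its underside, z up. Stands on the bench. About 95 g.
- cap_black: upright screw-terminal electrolytic capacitor, a black cylinder 35 mm in diameter and 48 mm tall with a pale stripe down one side; two small screw terminals stand 5 mm above its black top. Origin: centre of its underside, z up. Stands on the bench. About 60 g.
- choke_yellow: toroidal choke: a ring core of yellow colour wound with copper wire, lying flat on a thin black round base; 42 mm outside diameter, 26 mm tall overall, its outside round and its middle not reachable. Origin: centre of its underside, z up. About 85 g.
- choke_green: toroidal choke: a ring core of green colour wound with copper wire, lying flat on a thin black round base; 35 mm outside diameter, 22 mm tall overall, its outside round and its middle not reachable. Origin: centre of its underside, z up. About 50 g.
- heat_sink: bare aluminium finned heat sink, 40 by 40 mm and 32 mm tall: a 6 mm base plate with seven upright 2 mm fins that run along its x. It can be gripped across its outer fins (along its y) or on the fin ends (along its x). Origin: centre of its underside, z up. About 65 g.
- tray_red: Red tray for the capacitors, fixed, a capacitor symbol on its front label. Outside 110 (its x) by 150 (its y) mm, walls 20 high, 3 thick, floor 3 thick. A divider along x, 3 thick, its top 15 above the bench, makes two bays of 104 (x) by 70 (y) inside, their centres at y = +37 and -37 mm. A label lip juts 14 out of the -x wall, which faces the robot within 12 degrees. Origin: centre of the underside, on the bench; z up.
- tray_blue: Blue tray for the chokes, fixed, a coil symbol on its front label. Outside 110 (its x) by 150 (its y) mm, walls 20 high, 3 thick, floor 3 thick. A divider along x, 3 thick, its top 15 above the bench, makes two bays of 104 (x) by 70 (y) inside, their centres at y = +37 and -37 mm. A label lip juts 14 out of the -x wall, which faces the robot within 12 degrees. Origin: centre of the underside, on the bench; z up.
- tray_yellow: Yellow tray for heat sinks, fixed, a comb-like fin symbol on its front label. Outside 110 (its x) by 150 (its y) mm, walls 20 high, 3 thick, floor 3 thick. A divider along x, 3 thick, its top 15 above the bench, makes two bays of 104 (x) by 70 (y) inside, their centres at y = +37 and -37 mm. A label lip juts 14 out of the -x wall, which faces the robot within 12 degrees. Origin: centre of the underside, on the bench; z up.
- tape: loose bystander: roll of black electrical tape lying flat with a brown card core, 60 mm in diameter, 19 mm tall. Origin: centre of its underside.
- reel: loose bystander: reel of solder wire standing on its flange, white flanges 52 mm in diameter with a paper disc on top, 37 mm tall. Origin: centre of its underside. Other equipment stands clear of parts and trays; the nearest is 20 mm or more beyond the trays' far edge and at most 100 mm high.

How it is judged (in metres and radians):
At the end, for the whole second after the job is handed in: Both capacitors stand in the red tray, one in each bay; both chokes lie in the blue tray, one in each bay; the heat sink stands in either bay of the yellow tray. Each is right way up within 7 degrees, its underside within 5 mm of the tray's floor, at rest (under 20 mm/s) and released (x of cap_blue in the frame of tray_red between -0.052 and 0.052 m and y of cap_blue in the frame of tray_red between -0.072 and 0.072 m and z of cap_blue in the frame of tray_red between -0.002 and 0.008 m and angle between each of cap_blue, cap_black, choke_yellow, choke_green, heat_sink's own z axis and vertical below 0.12 rad and linear speed of each of cap_blue, cap_black, choke_yellow, choke_green, heat_sink below 0.02 m/s and x of cap_black in the frame of tray_red between -0.052 and 0.052 m and y of cap_black in the frame of tray_red between -0.072 and 0.072 m and z of cap_black in the frame of tray_red between -0.002 and 0.008 m and x of choke_yellow in the frame of tray_blue between -0.052 and 0.052 m and y of choke_yellow in the frame of tray_blue between -0.072 and 0.072 m and z of choke_yellow in the frame of tray_blue between -0.002 and 0.008 m and x of choke_green in the frame of tray_blue between -0.052 and 0.052 m and y of choke_green in the frame of tray_blue between -0.072 and 0.072 m and z of choke_green in the frame of tray_blue between -0.002 and 0.008 m and x of heat_sink in the frame of tray_yellow between -0.052 and 0.052 m and y of heat_sink in the frame of tray_yellow between -0.072 and 0.072 m and z of heat_sink in the frame of tray_yellow between -0.002 and 0.008 m and ((y of cap_blue in the frame of tray_red above 0 m and y of cap_black in the frame of tray_red below 0 m) or (y of cap_black in the frame of tray_red above 0 m and y of cap_blue in the frame of tray_red below 0 m)) and ((y of choke_yellow in the frame of tray_blue above 0 m and y of choke_green in the frame of tray_blue below 0 m) or (y of choke_green in the frame of tray_blue above 0 m and y of choke_yellow in the frame of tray_blue below 0 m))); the robot touches nothing.
It fails at once if the tape roll among the parts is pushed more than 30 mm (distance of tape from where it was at the start of the episode above 0.03 m).
It fails at once if the solder reel among the parts is pushed more than 30 mm (distance of reel from where it was at the start of the episode above 0.03 m).
It fails at once if a part is dropped or thrown: faster than 0.6 m/s with its underside within 30 mm of the bench top (a free fall of about 20 mm) ((height (world z) of cap_blue below 0.03 m and linear speed of cap_blue above 0.6 m/s) or (height (world z) of cap_black below 0.03 m and linear speed of cap_black above 0.6 m/s) or (height (world z) of choke_yellow below 0.03 m and linear speed of choke_yellow above 0.6 m/s) or (height (world z) of choke_green below 0.03 m and linear speed of choke_green above 0.6 m/s) or (height (world z) of heat_sink below 0.03 m and linear speed of heat_sink above 0.6 m/s)).
It also fails if it takes over 125 s, if anything falls off the work surface, if the arm or the gripper's body presses on something with over 40 N, if the wrist force passes 120 N, or if a joint passes its speed limit or range.

## Robot

A 6-joint arm with a two-finger parallel gripper is mounted at the origin on the work surface. World frame = base frame: x ahead of the robot, y to its left, z up, the work surface at z = 0. Lengths are in mm, angles in degrees, forces in N, time in s.
With the tool pointing down it reaches from about 300 to 750 mm from the base axis. Payload 8.5 kg.
Tool frame: the origin (TCP) lies at the very end of the fingers, on their centre line; the grasp point (between the pads) lies 19 mm behind it; z points along the fingers, y is the line along which they close (so a half turn about z gives the same grasp; the last joint's range is limited). The gripper opens to 88 mm and grips with 3 to 60 N. Pads are 18 mm wide; open, the fingers measure 123 mm over their backs; the gripper's body (75 mm by 187 mm) begins 45 mm behind the grasp point.
Start: joints at [53.726, 21.807, 74.336, -0, 83.858, -12.336], TCP at [223.152, 502.676, 238.748] pointing down, gripper open.
Joint ranges: [-178.18, 178.18], [-50.72, 133.34], [12.68, 142.11], [-81.47, 261.47], [9.98, 163.14], [-165.26, 165.26]. Speed limits (degrees/s): [136.94, 136.94, 180, 180, 180, 180].

## Interface

Orientations are given as [roll, pitch, yaw] about the fixed x, y, z axes, in that order (R = Rz(yaw) Ry(pitch) Rx(roll)).
In Python, from bench import * gives the robot as it stands.
- The arm moves only by the tool servo_tool, never from a script. Its argument "moves" is a list of rows, each a list of 7 numbers: the shift along the tool's x, y, z in m, then the turn, a rotation vector about the tool's x, y, z in degrees, then the finger opening in m, from 0 to 0.0881. In form: [[x, y, z, rx, ry, rz, gripper], ...]. A call has 1 to 10 rows; each row shifts and turns the commanded pose from where the row before left it, along the tool's axes as they then stand; what a row does not reach is not made up. A row lasts 1/12 s, in which the tool goes at most 41.7 mm and 7.16 degrees, less where a joint would pass 70% of its speed; a pose out of reach is approached as far as the arm can. A call is refused whole if a number of a shift passes 0.0417 or a number of a turn 7.16, either way. A call with a gripper value outside its range is refused whole. The fingers move at their own pace and stop on an object; "grip_force" is the grip in N (left out, the last holds). Time passes only in rows, so rows that do not move let the fingers close. It gives the time, the measured TCP pose, the force, the opening and the grip force at its end, in the units of the state.
- observe(): the state, without advancing time (a new reading comes with each control period).
- get_image(name): name is "side" or "top" or "wrist"; returns a dict with "img" (384x512x3 uint8, red, green, blue), "range_z" (384x512 float32, mm along the optical axis (not along the pixel's ray), 0 where there is no reading), "camera_matrix" (3x3 intrinsics, pixels), "rvec" (rotation vector, rad) and "tvec" (3), from world to camera coordinates, as OpenCV has them. Camera axes: x right, y down, z forward; pixel columns grow to the right and rows downward; lengths in mm; the calibration is good to about 2 mm. A picture is of the moment at which its call begins.
- hand_in(): hands the job in; it is judged then, once.
The state is a dict: "time": time; "joint_positions": joint angles; "qd": joint speeds; "joint_torque": joint torques, N m; "tool_pos": TCP position; "ee_rot": TCP orientation; "wrist_force": force on the tool from outside, world axes, zero at the start; "ft_torque": the same for the moment, N m; "gripper_width": finger opening in mm; "grasp_force": force on a finger pad.
Only numpy, scipy, OpenCV 4.12 (cv2) and the standard library are available. Lean on these libraries where they do the work, as an engineer would, in place of code of your own. Each camera call takes 0.05 s, during which the arm holds its last target. There are 200 camera calls.

## Working session

There is one attempt and no reset: what is moved stays moved. The work goes in short steps, Python scripts to look and compute and a tool call to move; the robot and the scene stay as the last step left them, time stands still between calls to the robot, and variables do not carry over. Pictures are saved under pics/ and viewed, at most 14 in all, crops included, and the job is handed in when it is done.

Besides the shell and the picture viewer there is one more tool, called after "Request:" by a JSON object that holds its "name" and its "arguments", one argument or row to a line. servo_tool: Moves the arm, as the interface text tells. Its arguments: {"type":"object","properties":{"moves":{"type":"array"},"grip_force":{"type":"number"}},"required":["moves"]}

```bash
mkdir -p pics; ls
python3 - <<'E'
from bench import *
import cv2,numpy as np
s=observe();print({k:s[k] for k in('time','tool_pos','ee_rot','gripper_width')})
for n in('top','side'):
    d=get_image(n);np.savez(n+'.npz',**d);cv2.imwrite(f'pics/{n}0.png',d['img'][...,::-1])
    R=cv2.Rodrigues(np.array(d['rvec']))[0];print(n,(-R.T@np.array(d['tvec']).ravel()).round(),R.round(2).tolist(),d['camera_matrix'][0][0])
E
```

```text
pics
{'time': 0.0, 'tool_pos': array([222.99753849, 502.4570615 , 238.14205165]), 'ee_rot': array([-1.79918415e+02, -1.68989174e-02,  1.56060981e+02]), 'gripper_width': 88.29960902843774}
top [ 492.    3. 1019.] [[-0.01, -1.0, -0.01], [-1.0, 0.01, -0.07], [0.07, 0.01, -1.0]] 364.09043378215466
side [ 434. -664.  795.] [[0.99, -0.15, 0.0], [-0.11, -0.74, -0.67], [0.1, 0.66, -0.75]] 426.3135593507032
```

```bash
sleep 1
```

```text
(no output)
```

View pics/top0.png

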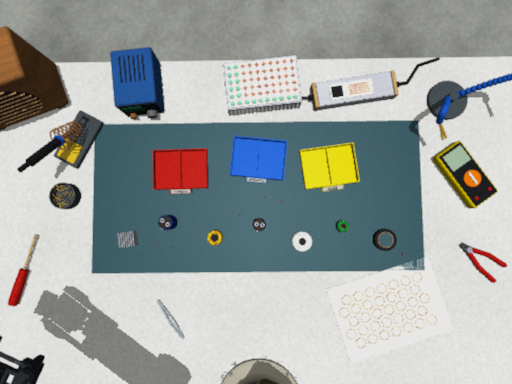

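View pics/side0.png

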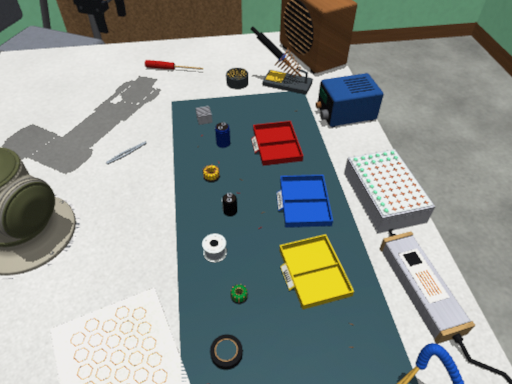

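The top view is a row of parts, left to right: heat sink (126,240), cap_blue (167,222), choke_yellow (214,237), cap_black (260,225), reel (302,241), choke_green (343,226), tape (385,240). The trays are red (181,169), blue (259,158) and yellow (330,166). The side view agrees. Next I'll measure positions.

```bash
cat > h.py <<'E'
import numpy as np,cv2
def cloud(d):
    R=cv2.Rodrigues(np.array(d['rvec'],float))[0];t=np.array(d['tvec'],float).ravel();K=np.array(d['camera_matrix'])
    z=d['range_z'].astype(float);v,u=np.mgrid[:z.shape[0],:z.shape[1]]
    P=np.stack([(u-K[0,2])/K[0,0]*z,(v-K[1,2])/K[1,1]*z,z],-1)
    return (P-t)@R
def plane(d,uv,h):
    R=cv2.Rodrigues(np.array(d['rvec'],float))[0];t=np.array(d['tvec'],float).ravel()
    n=cv2.undistortPoints(np.array(uv,float).reshape(-1,1,2),np.array(d['camera_matrix'],float),None).reshape(-1,2)
    r=np.c_[n,np.ones(len(n))]@R;c=-R.T@t
    return (c+r*((h-c[2])/r[:,2])[:,None])[:,:2]
E
python3 - <<'E'
from h import *
np.set_printoptions(suppress=True,precision=1)
T=dict(np.load('top.npz'));S=dict(np.load('side.npz'))
C=cloud(T);CS=cloud(S)
print('bench z',np.median(C[250:265,100:400,2]),np.median(CS[300:330,300:400,2]) )
parts=dict(heat_sink=(126,240,32),cap_blue=(167,222,60),choke_yellow=(214,237,26),cap_black=(260,225,48),reel=(302,241,37),choke_green=(343,226,22),tape=(385,240,19))
for n,(u,v,h) in parts.items():
    w=slice(v-17,v+18),slice(u-19,u+20);P=C[w].reshape(-1,3)
    top=P[(P[:,2]>h*0.7)&(P[:,2]<h+20)]
    r=cv2.minAreaRect(top[:,:2].astype(np.float32))
    c0=np.median(top[:,:2],0)
    Q=CS.reshape(-1,3);Q=Q[(np.hypot(*(Q[:,:2]-c0).T)<35)&(Q[:,2]>h*.8)&(Q[:,2]<h+20)]
    q=cv2.minAreaRect(Q[:,:2].astype(np.float32)) if len(Q)>3 else None
    print(n,len(top),'mean',top.mean(0),'rect',np.array(r[0]),np.array(r[1]),round(r[2],1),'side',len(Q),q and (np.array(q[0]),np.array(q[1]),round(q[2],1)))
hsv=cv2.cvtColor(T['img'],cv2.COLOR_RGB2HSV)
for n,lo,hi,b in(('red',0,8,(145,140,215,200)),('blue',105,125,(222,125,295,185)),('yellow',24,34,(292,135,368,195))):
    m=cv2.inRange(hsv,(lo,140,80),(hi,255,255));k=np.zeros_like(m);k[b[1]:b[3],b[0]:b[2]]=255;m&=k
    c=max(cv2.findContours(m,0,2)[0],key=cv2.contourArea)
    p=cv2.convexHull(c).reshape(-1,2)
    r=cv2.minAreaRect(plane(T,p,20).astype(np.float32));print(n,np.array(r[0]),np.array(r[1]),r[2])
P=C[:, :,:].reshape(-1,3)
for y0,y1 in((80,350),(-100,100),(-330,-100)):
    q=P[(P[:,1]>y0)&(P[:,1]<y1)&(P[:,0]>560)&(P[:,2]>28)&(P[:,2]<200)];print('equip x min',np.percentile(q[:,0],1),q[:,2].max())
E
```

```text
bench z 0.736727151134046 0.3038157880652502
heat_sink 204 mean [441.3 352.4  29.2] rect [441.6 353.2] [39.6 41.8] 6.3 side 141 (array([440.3, 352.9]), array([40.5, 45.5]), 3.7)
cap_blue 188 mean [486.3 237.7  59.4] rect [486.4 238.7] [37.2 34.4] 89.2 side 142 (array([485.3, 237.1]), array([41.5, 35.2]), 82.7)
choke_yellow 140 mean [443.1 114.4  24.4] rect [442.8 115. ] [40.3 38. ] 89.5 side 115 (array([441.7, 114.3]), array([37.8, 41.9]), 11.9)
cap_black 129 mean [477.9  -6.8  48.4] rect [477.1  -6.1] [32.1 32. ] 89.2 side 157 (array([476.3,  -8.4]), array([31.9, 31.9]), 27.3)
reel 294 mean [ 431.3 -121.6   37.4] rect [ 432.  -122.2] [49.1 49.5] 44.4 side 387 (array([ 430. , -121.9]), array([51.1, 50.3]), 30.2)
choke_green 106 mean [ 470.9 -235.6   22. ] rect [ 470.4 -235.9] [32. 30.] 89.5 side 170 (array([ 469.4, -237.7]), array([31.4, 31.8]), 15.9)
tape 397 mean [ 432.5 -349.9   19. ] rect [ 432.7 -350.3] [58.9 59.1] 32.7 side 820 (array([ 430.9, -351. ]), array([59. , 57.4]), 82.8)
red [631.9 210.9] [110.1 150.2] 1.1257702112197876
blue [656.1  -5.7] [152.6 123. ] 83.8094253540039
yellow [ 631.6 -202.1] [120.1 152.2] 7.5571064949035645
equip x min 777.5106805158575 104.09612680708315
equip x min 789.118337714317 71.5277171267806
equip x min 800.4107903872435 69.44252297173077
```

Request:
{"name": "servo_tool", "arguments": {
  "moves": [
    [0,0,0,0,0,6.6,0.088],
    [0,0,0,0,0,6.6,0.088],
    [0,0,0,0,0,6.6,0.088],
    [0,0,0,0,0,6.6,0.088],
    [0,0,0,0,0,6.6,0.088],
    [0,0,0,0,0,6.6,0.088],
    [0,0,0,0,0,6.6,0.088],
    [0,0,0,0,0,6.6,0.088],
    [0,0,0,0,0,6.6,0.088],
    [0,0,0,0,0,6.6,0.088]
  ],
  "grip_force": 20
}}

```text
time: 0.93
tool_pos: [223.1, 502.5, 238.4]
ee_rot: [-180.0, 0.0, 89.7]
wrist_force: [-0.4, 0.3, -0.2]
gripper_width: 88.2
grasp_force: 0.0
```

Request:
{"name": "servo_tool", "arguments": {
  "moves": [
    [-0.02,0.03,0,0,0,0,0.088],
    [-0.02,0.03,0,0,0,0,0.088],
    [-0.02,0.03,0,0,0,0,0.088],
    [-0.02,0.03,0,0,0,0,0.088],
    [-0.02,0.03,0,0,0,0,0.088],
    [-0.02,0.03,0,0,0,0,0.088],
    [-0.02,0.02,0,0,0,0,0.088],
    [-0.01,0.018,0,0,0,0,0.088],
    [0,0,0,0,0,0,0.088],
    [0,0,0,0,0,0,0.088]
  ]
}}

```text
time: 1.77
tool_pos: [441.6, 352.5, 238.2]
ee_rot: [-179.9, 0.0, 90.0]
wrist_force: [-0.4, 1.0, 0.4]
gripper_width: 88.4
grasp_force: 0.0
```

Run:
```python
from bench import *
from h import *
d=get_image('wrist');cv2.imwrite('pics/w1.png',d['img'][...,::-1]);np.savez('w1.npz',**d)
C=cloud(d);P=C.reshape(-1,3);m=(P[:,2]>26)&(P[:,2]<45)&(np.hypot(P[:,0]-441,P[:,1]-353)<50)
print(m.sum(),P[m].mean(0),cv2.minAreaRect(P[m][:,:2].astype(np.float32)))
```

```text
551 [441.14406952 353.60198928  31.16064151] ((440.94097900390625, 353.79327392578125), (39.80119705200195, 40.126529693603516), 6.435789585113525)
```

View pics/w1.png

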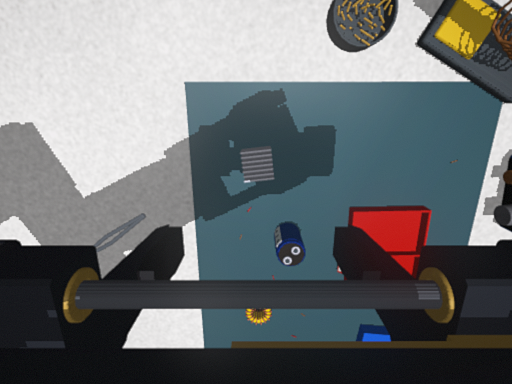

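The wrist view shows the heat sink at (257,163), with its fins along world x and turned about 6.4°. I'll grip it on the fin ends.

Request:
{"name": "servo_tool", "arguments": {
  "moves": [
    [0.001,0,0.03,0,0,-6.4,0.088],
    [0,0,0.04,0,0,0,0.088],
    [0,0,0.04,0,0,0,0.088],
    [0,0,0.04,0,0,0,0.088],
    [0,0,0.035,0,0,0,0.088],
    [0,0,0.025,0,0,0,0.088],
    [0,0,0.015,0,0,0,0.088],
    [0,0,0.007,0,0,0,0.088],
    [0,0,0,0,0,0,0.088],
    [0,0,0,0,0,0,0.06]
  ]
}}

```text
time: 2.65
tool_pos: [441.1, 354.7, 7.5]
ee_rot: [180.0, -0.0, 96.5]
wrist_force: [-0.2, -0.9, -0.0]
gripper_width: 83.5
grasp_force: 0.0
```

Request:
{"name": "servo_tool", "arguments": {
  "moves": [
    [0,0,0,0,0,0,0.03],
    [0,0,0,0,0,0,0.03],
    [0,0,0,0,0,0,0.03],
    [0,0,0,0,0,0,0.03],
    [0,0,0,0,0,0,0.03],
    [0,0,0,0,0,0,0.03],
    [0,0,0,0,0,0,0.03],
    [0,0,0,0,0,0,0.03]
  ]
}}

```text
time: 3.32
tool_pos: [441.3, 353.9, 6.9]
ee_rot: [180.0, 0.0, 96.5]
wrist_force: [-0.5, -1.5, 2.1]
gripper_width: 39.5
grasp_force: 20.0
```

Request:
{"name": "servo_tool", "arguments": {
  "moves": [
    [0,0,-0.008,0,0,0,0.03],
    [0,0,-0.02,0,0,0,0.03],
    [0,0,-0.03,0,0,0,0.03],
    [0,0,-0.03,0,0,3.2,0.03],
    [0,0,-0.03,0,0,3.2,0.03],
    [0,0,-0.02,0,0,0,0.03],
    [-0.01,0.005,-0.01,0,0,0,0.03],
    [-0.02,0.01,0,0,0,0,0.03],
    [-0.03,0.01,0,0,0,0,0.03],
    [-0.035,0.01,0,0,0,0,0.03]
  ]
}}

```text
time: 4.15
tool_pos: [476.4, 257.9, 154.4]
ee_rot: [-180.0, 0.0, 90.2]
wrist_force: [1.2, -0.4, -2.0]
gripper_width: 39.5
grasp_force: 20.0
```

Request:
{"name": "servo_tool", "arguments": {
  "moves": [
    [-0.035,0.012,0,0,0,0,0.03],
    [-0.035,0.012,0,0,0,0,0.03],
    [-0.035,0.012,0,0,0,0,0.03],
    [-0.035,0.012,0,0,0,0,0.03],
    [-0.035,0.012,0,0,0,0,0.03],
    [-0.035,0.012,0,0,0,0,0.03],
    [-0.035,0.012,0,0,0,0,0.03],
    [-0.035,0.012,0,0,0,0,0.03],
    [-0.035,0.012,0,0,0,0,0.03],
    [-0.03,0.012,0,0,0,0,0.03]
  ]
}}

```text
time: 4.98
tool_pos: [596.5, -89.1, 154.1]
ee_rot: [-179.9, -0.0, 90.0]
wrist_force: [-0.4, 0.2, 0.3]
gripper_width: 39.3
grasp_force: 20.0
```

Request:
{"name": "servo_tool", "arguments": {
  "moves": [
    [-0.03,0.012,0,0,0,0,0.03],
    [-0.02,0.01,0,0,0,0,0.03],
    [-0.01,0.008,0,0,0,0,0.03],
    [0,0.005,0,0,0,0,0.03],
    [0,0,0,0,0,-6.4,0.03],
    [0,0,0,0,0,0,0.03],
    [0,0,0,0,0,0,0.03],
    [0,0,0,0,0,0,0.03]
  ]
}}

```text
time: 5.65
tool_pos: [631.6, -145.3, 154.7]
ee_rot: [-180.0, -0.0, 96.4]
wrist_force: [-0.6, 1.1, -0.5]
gripper_width: 39.3
grasp_force: 20.0
```

```bash
cat > t.py <<'E'
import sys
from bench import *
from h import *
x0,y0=float(sys.argv[1]),float(sys.argv[2])
np.set_printoptions(suppress=True,precision=1)
d=get_image('wrist');cv2.imwrite('pics/'+sys.argv[3],d['img'][...,::-1])
P=cloud(d).reshape(-1,3);m=(P[:,2]>16)&(P[:,2]<24)&(np.hypot(P[:,0]-x0,P[:,1]-y0)<110)
print(m.sum(),cv2.minAreaRect(P[m][:,:2].astype(np.float32)))
print(observe()['tool_pos'])
E
python3 t.py 636 -201 w2.png
```

```text
867 ((628.951171875, -163.80868530273438), (116.11094665527344, 70.21086883544922), 7.440457820892334)
[ 631.6 -145.3  154.8]
```

View pics/w2.png

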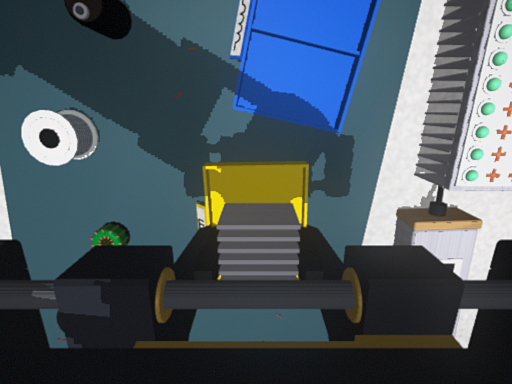

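The heat sink is held level over the near bay of the yellow tray. The tray's +y wall is at about (258,165) px, so the sink needs to move another 20 mm in -y before I lower it.

Request:
{"name": "servo_tool", "arguments": {
  "moves": [
    [-0.01,-0.001,0,0,0,0,0.03],
    [-0.009,-0.001,0.02,0,0,0,0.03],
    [0,0,0.03,0,0,0,0.03],
    [0,0,0.03,0,0,0,0.03],
    [0,0,0.03,0,0,0,0.03],
    [0,0,0.018,0,0,0,0.03],
    [0,0,0.008,0,0,0,0.03],
    [0,0,0.004,0,0,0,0.03],
    [0,0,0,0,0,0,0.03],
    [0,0,0,0,0,0,0.03]
  ]
}}

```text
time: 6.53
tool_pos: [632.7, -165.4, 16.1]
ee_rot: [179.9, 0.1, 96.5]
wrist_force: [-0.3, -0.2, -0.2]
gripper_width: 39.8
grasp_force: 20.0
```

Request:
{"name": "servo_tool", "arguments": {
  "moves": [
    [0,0,0.002,0,0,0,0.03],
    [0,0,0.001,0,0,0,0.03],
    [0,0,0,0,0,0,0.03],
    [0,0,0,0,0,0,0.03]
  ]
}}

```text
time: 6.87
tool_pos: [632.1, -165.0, 12.2]
ee_rot: [180.0, 0.0, 96.5]
wrist_force: [0.3, 0.1, -0.9]
gripper_width: 39.8
grasp_force: 20.0
```

Request:
{"name": "servo_tool", "arguments": {
  "moves": [
    [0,0,0.001,0,0,0,0.03],
    [0,0,0.001,0,0,0,0.03],
    [0,0,0,0,0,0,0.03],
    [0,0,0,0,0,0,0.03]
  ]
}}

```text
time: 7.2
tool_pos: [632.1, -165.0, 9.9]
ee_rot: [180.0, 0.0, 96.5]
wrist_force: [-0.2, 0.5, 0.9]
gripper_width: 39.8
grasp_force: 20.0
```

Request:
{"name": "servo_tool", "arguments": {
  "moves": [
    [0,0,0,0,0,0,0.042],
    [0,0,0,0,0,0,0.046],
    [0,0,0,0,0,0,0.05],
    [0,0,0,0,0,0,0.05],
    [0,0,-0.005,0,0,0,0.05],
    [0,0,-0.02,0,0,0,0.05],
    [0,0,-0.035,0,0,0,0.05],
    [0,0,-0.04,0,0,0,0.088],
    [0,0,-0.03,0,0,6.4,0.088],
    [0,0,-0.01,0,0,0,0.088]
  ]
}}

```text
time: 8.03
tool_pos: [633.4, -165.5, 155.6]
ee_rot: [179.6, 0.2, 89.8]
wrist_force: [-0.2, 0.8, -0.9]
gripper_width: 67.6
grasp_force: 0.0
```

Request:
{"name": "servo_tool", "arguments": {
  "moves": [
    [-0.005,-0.012,0,0,0,0,0.088],
    [-0.01,-0.025,0,0,0,0,0.088],
    [-0.015,-0.035,0,0,0,0,0.088],
    [-0.015,-0.035,0,0,0,0,0.088],
    [-0.015,-0.03,0,0,0,0,0.088],
    [-0.0115,-0.017,0,0,0,0,0.088],
    [0,-0.008,0,0,0,0,0.088],
    [0,0,0,0,0,0,0.088],
    [0,0,0,0,0,0,0.088],
    [0,0,0,0,0,0,0.088]
  ]
}}

```text
time: 8.87
tool_pos: [471.0, -236.1, 149.6]
ee_rot: [180.0, -0.0, 90.1]
wrist_force: [0.0, 0.3, 0.0]
gripper_width: 87.7
grasp_force: 0.0
```

```bash
cat > p.py <<'E'
import sys
from bench import *
from h import *
np.set_printoptions(suppress=True,precision=1)
for n in('top','side','wrist'):
    P=cloud(get_image(n)).reshape(-1,3)
    for a in sys.argv[1:]:
        x,y,l,h,r=map(float,a.split(','))
        m=(P[:,2]>l)&(P[:,2]<h)&(np.hypot(P[:,0]-x,P[:,1]-y)<r)
        if m.sum()>3:print(n,m.sum(),P[m].mean(0),P[m][:,2].max(),cv2.minAreaRect(P[m][:,:2].astype(np.float32)))
s=observe();print(s['time'],s['tool_pos'])
E
python3 p.py 632,-165,28,45,32 470,-236,15,35,32
```

```text
top 130 [ 633.6 -165.5   34.2] 39.381414666961845 ((633.7655029296875, -165.07757568359375), (39.70042037963867, 40.342193603515625), 6.605515480041504)
top 105 [ 471.  -235.    21.9] 28.002660596007235 ((470.41168212890625, -235.7174530029297), (31.74696159362793, 29.944988250732422), 89.52758026123047)
side 304 [ 631.6 -166.4   32.7] 37.80500565610144 ((631.724609375, -165.69015502929688), (40.59595489501953, 41.99267578125), 5.907536029815674)
side 190 [ 469.  -238.1   20.9] 26.293315923806905 ((469.0089111328125, -237.1787872314453), (32.03022766113281, 32.8625602722168), 13.395983695983887)
wrist 1027 [ 631.7 -165.8   34.3] 37.448098225268225 ((632.7020263671875, -164.9785614013672), (41.50547790527344, 40.09986877441406), 6.237754821777344)
wrist 728 [ 469.9 -234.8   21.7] 24.990339170545102 ((470.2004089355469, -235.97650146484375), (33.46578598022461, 33.4378662109375), 86.79052734375)
9.0167 [ 470.8 -236.1  149.6]
```

Request:
{"name": "servo_tool", "arguments": {
  "moves": [
    [0,-0.001,0.02,0,0,0,0.088],
    [0,0,0.035,0,0,0,0.088],
    [0,0,0.035,0,0,0,0.088],
    [0,0,0.025,0,0,0,0.088],
    [0,0,0.015,0,0,0,0.07],
    [0,0,0.01,0,0,0,0.06],
    [0,0,0.005,0,0,0,0.05],
    [0,0,0,0,0,0,0.04],
    [0,0,0,0,0,0,0.025],
    [0,0,0,0,0,0,0.025]
  ]
}}

```text
time: 9.85
tool_pos: [469.6, -237.0, 5.7]
ee_rot: [179.9, 0.1, 90.1]
wrist_force: [0.8, -0.4, 0.9]
gripper_width: 50.2
grasp_force: 0.0
```

Request:
{"name": "servo_tool", "arguments": {
  "moves": [
    [0,0,0,0,0,0,0.025],
    [0,0,0,0,0,0,0.025],
    [0,0,0,0,0,0,0.025],
    [0,0,0,0,0,0,0.025],
    [0,0,0,0,0,0,0.025]
  ]
}}

```text
time: 10.27
tool_pos: [469.3, -236.9, 5.3]
ee_rot: [179.9, 0.0, 90.1]
wrist_force: [-1.2, 0.6, 6.2]
gripper_width: 34.6
grasp_force: 20.0
```

Request:
{"name": "servo_tool", "arguments": {
  "moves": [
    [0,0,-0.005,0,0,0,0.025],
    [0,0,-0.015,0,0,0,0.025],
    [0,0,-0.03,0,0,0,0.025],
    [0,0,-0.03,0,0,0,0.025],
    [0,0,-0.03,0,0,0,0.025],
    [0.005,0.005,-0.015,0,0,0,0.025],
    [0.015,0.015,0,0,0,0,0.025],
    [0.025,0.025,0,0,0,0,0.025],
    [0.03,0.03,0,0,0,0,0.025],
    [0.03,0.03,0,0,0,0,0.025]
  ]
}}

```text
time: 11.1
tool_pos: [573.6, -131.5, 130.2]
ee_rot: [180.0, 0.0, 90.0]
wrist_force: [0.0, -1.3, -0.6]
gripper_width: 34.5
grasp_force: 20.0
```

Request:
{"name": "servo_tool", "arguments": {
  "moves": [
    [0.03,0.03,0,0,0,0,0.025],
    [0.03,0.027,0,0,0,0,0.025],
    [0.02,0.02,0,0,0,0,0.025],
    [0.008,0.007,0,0,0,0,0.025],
    [0.001,0,0,0,0,0,0.025],
    [0,0,0,0,0,0,0.025],
    [0,0,0,0,0,0,0.025],
    [0,0,0,0,0,0,0.025]
  ]
}}

```text
time: 11.77
tool_pos: [655.5, -45.5, 130.0]
ee_rot: [-180.0, 0.0, 90.0]
wrist_force: [0.2, -0.2, -0.3]
gripper_width: 34.2
grasp_force: 20.0
```

```bash
python3 t.py 662 -6 w3.png
```

```text
2466 ((657.9730224609375, -6.717781066894531), (150.41087341308594, 117.80049133300781), 83.74722290039062)
[655.6 -45.4 130. ]
```

View pics/w3.png

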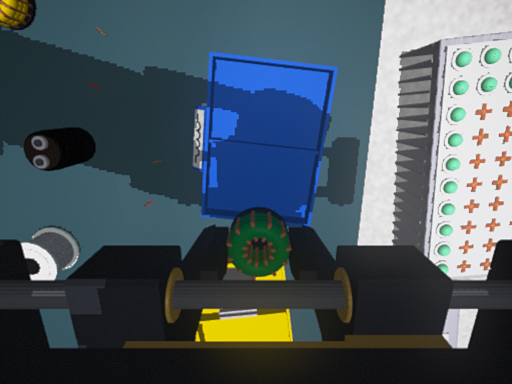

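The green choke is held at (260,240), and the blue tray is where I expected, with its divider at y≈145 px. I'll lower it into the -y bay.

Request:
{"name": "servo_tool", "arguments": {
  "moves": [
    [0.002,0.003,0.015,0,0,0,0.025],
    [0,0,0.03,0,0,0,0.025],
    [0,0,0.03,0,0,0,0.025],
    [0,0,0.022,0,0,0,0.025],
    [0,0,0.012,0,0,0,0.025],
    [0,0,0.006,0,0,0,0.025],
    [0,0,0.002,0,0,0,0.025],
    [0,0,0.001,0,0,0,0.025],
    [0,0,0.001,0,0,0,0.025],
    [0,0,0,0,0,0,0.025]
  ]
}}

```text
time: 12.65
tool_pos: [659.7, -42.2, 11.9]
ee_rot: [179.9, 0.0, 90.1]
wrist_force: [0.5, -0.6, -1.1]
gripper_width: 34.5
grasp_force: 20.0
```

Request:
{"name": "servo_tool", "arguments": {
  "moves": [
    [0,0,0.001,0,0,0,0.025],
    [0,0,0.001,0,0,0,0.025],
    [0,0,0,0,0,0,0.025]
  ]
}}

```text
time: 12.9
tool_pos: [659.3, -42.0, 8.9]
ee_rot: [180.0, 0.0, 90.1]
wrist_force: [-0.1, 0.1, 0.9]
gripper_width: 34.6
grasp_force: 20.0
```

Request:
{"name": "servo_tool", "arguments": {
  "moves": [
    [0,0,0,0,0,0,0.037],
    [0,0,0,0,0,0,0.041],
    [0,0,0,0,0,0,0.046],
    [0,0,0,0,0,0,0.046],
    [0,0,-0.005,0,0,0,0.046],
    [0,0,-0.02,0,0,0,0.046],
    [0,0,-0.035,0,0,0,0.046],
    [0,0,-0.04,0,0,0,0.088],
    [0,0,-0.03,0,0,0,0.088],
    [0,0,-0.01,0,0,0,0.088]
  ]
}}

```text
time: 13.73
tool_pos: [660.8, -42.3, 154.7]
ee_rot: [179.5, 0.1, 90.1]
wrist_force: [-1.0, 0.3, 0.8]
gripper_width: 63.8
grasp_force: 0.0
```

Request:
{"name": "servo_tool", "arguments": {
  "moves": [
    [0.01,-0.012,0,0,0,0,0.088],
    [0.02,-0.025,0,0,0,0,0.088],
    [0.025,-0.035,0,0,0,0,0.088],
    [0.025,-0.035,0,0,0,0,0.088],
    [0.025,-0.035,0,0,0,0,0.088],
    [0.025,-0.035,0,0,0,0,0.088],
    [0.0165,-0.025,0,0,0,0,0.088],
    [0.01,-0.015,0,0,0,0,0.088],
    [0,0,0,0,0,0,0.088],
    [0,0,0,0,0,0,0.088]
  ]
}}

```text
time: 14.57
tool_pos: [446.4, 111.3, 148.9]
ee_rot: [180.0, 0.0, 90.1]
wrist_force: [0.2, -0.8, -0.1]
gripper_width: 87.9
grasp_force: 0.0
```

```bash
python3 p.py 659,-42,19,40,25 442,114,17,40,35
```

```text
top 101 [660.2 -41.8  24.8] 29.95646747311361 ((660.9067993164062, -41.43141174316406), (31.719316482543945, 31.530073165893555), 44.73750686645508)
side 124 [658.7 -44.6  23.8] 29.04523888521284 ((658.9583129882812, -43.17353439331055), (33.190494537353516, 31.401599884033203), 14.08407974243164)
side 145 [441.7 111.5  23.2] 28.776689582723645 ((441.2908935546875, 113.81352996826172), (38.83433151245117, 41.92416000366211), 14.772943496704102)
wrist 993 [442.2 116.6  24.3] 27.706878261404672 ((442.1852722167969, 115.70674896240234), (40.643978118896484, 40.452247619628906), 65.98431396484375)
14.7167 [447.5 110.5 148.6]
```

Request:
{"name": "servo_tool", "arguments": {
  "moves": [
    [0.004,-0.005,0.02,0,0,0,0.088],
    [0,0,0.035,0,0,0,0.088],
    [0,0,0.035,0,0,0,0.088],
    [0,0,0.025,0,0,0,0.088],
    [0,0,0.015,0,0,0,0.075],
    [0,0,0.01,0,0,0,0.07],
    [0,0,0.004,0,0,0,0.06],
    [0,0,0,0,0,0,0.05],
    [0,0,0,0,0,0,0.03],
    [0,0,0,0,0,0,0.03]
  ]
}}

```text
time: 15.55
tool_pos: [442.1, 114.9, 5.3]
ee_rot: [179.9, 0.0, 90.0]
wrist_force: [0.1, 0.2, 0.3]
gripper_width: 50.0
grasp_force: 0.0
```

Request:
{"name": "servo_tool", "arguments": {
  "moves": [
    [0,0,0,0,0,0,0.03],
    [0,0,0,0,0,0,0.03],
    [0,0,0,0,0,0,0.03],
    [0,0,0,0,0,0,0.03],
    [0,0,0,0,0,0,0.03]
  ]
}}

```text
time: 15.97
tool_pos: [441.9, 115.0, 5.3]
ee_rot: [179.9, 0.0, 90.1]
wrist_force: [-0.9, 0.1, 6.6]
gripper_width: 41.5
grasp_force: 20.0
```

Request:
{"name": "servo_tool", "arguments": {
  "moves": [
    [0,0,-0.005,0,0,0,0.03],
    [0,0,-0.015,0,0,0,0.03],
    [0,0,-0.03,0,0,0,0.03],
    [0,0,-0.03,0,0,0,0.03],
    [0,0,-0.03,0,0,0,0.03],
    [-0.002,0.005,-0.015,0,0,0,0.03],
    [-0.006,0.015,0,0,0,0,0.03],
    [-0.01,0.025,0,0,0,0,0.03],
    [-0.013,0.035,0,0,0,0,0.03],
    [-0.013,0.035,0,0,0,0,0.03]
  ]
}}

```text
time: 16.8
tool_pos: [557.2, 70.9, 130.4]
ee_rot: [-180.0, -0.0, 90.1]
wrist_force: [0.7, -0.7, -0.6]
gripper_width: 41.6
grasp_force: 20.0
```

Request:
{"name": "servo_tool", "arguments": {
  "moves": [
    [-0.013,0.035,0,0,0,0,0.03],
    [-0.013,0.035,0,0,0,0,0.03],
    [-0.01,0.022,0,0,0,0,0.03],
    [-0.005,0.015,0,0,0,0,0.03],
    [0,0,0,0,0,0,0.03],
    [0,0,0,0,0,0,0.03],
    [0,0,0,0,0,0,0.03],
    [0,0,0,0,0,0,0.03]
  ]
}}

```text
time: 17.47
tool_pos: [662.6, 31.0, 130.1]
ee_rot: [-180.0, -0.0, 90.1]
wrist_force: [-0.3, 0.3, -0.3]
gripper_width: 41.5
grasp_force: 20.0
```

Request:
{"name": "servo_tool", "arguments": {
  "moves": [
    [0,0.002,0.015,0,0,0,0.03],
    [0,0,0.03,0,0,0,0.03],
    [0,0,0.03,0,0,0,0.03],
    [0,0,0.022,0,0,0,0.03],
    [0,0,0.012,0,0,0,0.03],
    [0,0,0.006,0,0,0,0.03],
    [0,0,0.002,0,0,0,0.03],
    [0,0,0.001,0,0,0,0.03],
    [0,0,0.001,0,0,0,0.03],
    [0,0,0,0,0,0,0.03]
  ]
}}

```text
time: 18.3
tool_pos: [666.0, 30.3, 11.9]
ee_rot: [179.9, 0.0, 90.1]
wrist_force: [0.2, 0.4, -0.8]
gripper_width: 41.5
grasp_force: 20.0
```

Request:
{"name": "servo_tool", "arguments": {
  "moves": [
    [0,0,0.001,0,0,0,0.03],
    [0,0,0.001,0,0,0,0.03],
    [0,0,0,0,0,0,0.03]
  ]
}}

```text
time: 18.55
tool_pos: [665.6, 30.3, 8.8]
ee_rot: [180.0, 0.0, 90.1]
wrist_force: [0.2, -0.5, -0.8]
gripper_width: 41.3
grasp_force: 20.0
```

Request:
{"name": "servo_tool", "arguments": {
  "moves": [
    [0,0,0,0,0,0,0.044],
    [0,0,0,0,0,0,0.048],
    [0,0,0,0,0,0,0.052],
    [0,0,0,0,0,0,0.052],
    [0,0,-0.005,0,0,0,0.052],
    [0,0,-0.02,0,0,0,0.052],
    [0,0,-0.035,0,0,0,0.052],
    [0,0,-0.04,0,0,0,0.088],
    [0,0,-0.03,0,0,0,0.088],
    [0,0,-0.01,0,0,0,0.088]
  ]
}}

```text
time: 19.38
tool_pos: [667.1, 30.2, 154.8]
ee_rot: [179.5, 0.1, 90.1]
wrist_force: [1.7, -0.3, -0.0]
gripper_width: 69.8
grasp_force: 0.0
```

Request:
{"name": "servo_tool", "arguments": {
  "moves": [
    [-0.002,-0.01,0,0,0,0,0.088],
    [-0.005,-0.025,0,0,0,0,0.088],
    [-0.007,-0.035,0,0,0,0,0.088],
    [-0.007,-0.035,0,0,0,0,0.088],
    [-0.007,-0.035,0,0,0,0,0.088],
    [-0.006,-0.028,0,0,0,0,0.088],
    [-0.003,-0.015,0,0,0,0,0.088],
    [-0.001,-0.005,0,0,0,0,0.088],
    [0,0,0,0,0,0,0.088],
    [0,0,0,0,0,0,0.088]
  ]
}}

```text
time: 20.22
tool_pos: [478.4, -8.0, 148.8]
ee_rot: [180.0, 0.0, 90.0]
wrist_force: [0.3, 0.8, 0.3]
gripper_width: 87.9
grasp_force: 0.0
```

```bash
python3 p.py 665,30,22,45,27 477,-7,38,70,30
```

```text
top 135 [666.6  30.2  27.6] 33.02980469350929 ((666.7998657226562, 30.140039443969727), (38.877899169921875, 39.42336654663086), 87.64287567138672)
side 139 [665.   27.6  26.5] 31.139346917762385 ((665.0966796875, 28.341014862060547), (38.559139251708984, 39.46953201293945), 82.18575286865234)
side 161 [476.1 -11.4  46.7] 54.087643941452896 ((476.9583435058594, -9.01953125), (32.351829528808594, 32.337059020996094), 29.14235496520996)
wrist 1232 [664.4  31.4  27.2] 30.717933134660658 ((665.8201293945312, 30.75847053527832), (41.519351959228516, 40.50314712524414), 0.6568211317062378)
wrist 1042 [476.9  -4.6  48.5] 54.650638631914724 ((476.9239501953125, -6.042568206787109), (33.97737121582031, 32.91301345825195), 47.22610092163086)
20.3667 [478.5  -7.8 148.5]
```

Request:
{"name": "servo_tool", "arguments": {
  "moves": [
    [0,-0.0015,0.02,0,0,0,0.088],
    [0,0,0.035,0,0,0,0.088],
    [0,0,0.03,0,0,0,0.088],
    [0,0,0.025,0,0,0,0.08],
    [0,0,0.015,0,0,0,0.07],
    [0,0,0.008,0,0,0,0.06],
    [0,0,0.004,0,0,0,0.05],
    [0,0,0,0,0,0,0.04],
    [0,0,0,0,0,0,0.025],
    [0,0,0,0,0,0,0.025]
  ]
}}

```text
time: 21.2
tool_pos: [476.7, -8.0, 12.6]
ee_rot: [179.9, 0.0, 90.1]
wrist_force: [-0.0, 0.8, -0.7]
gripper_width: 43.4
grasp_force: 0.0
```

Request:
{"name": "servo_tool", "arguments": {
  "moves": [
    [0,0,0,0,0,0,0.025],
    [0,0,0,0,0,0,0.025],
    [0,0,0,0,0,0,0.025],
    [0,0,0,0,0,0,0.025],
    [0,0,0,0,0,0,0.025]
  ]
}}

```text
time: 21.62
tool_pos: [476.5, -8.0, 12.5]
ee_rot: [179.9, 0.0, 90.1]
wrist_force: [-0.9, 0.5, 5.6]
gripper_width: 34.4
grasp_force: 20.0
```

Request:
{"name": "servo_tool", "arguments": {
  "moves": [
    [0,0,-0.005,0,0,0,0.025],
    [0,0,-0.015,0,0,0,0.025],
    [0,0,-0.03,0,0,0,0.025],
    [0,0,-0.03,0,0,0,0.025],
    [0,0,-0.03,0,0,0,0.025],
    [0.006,0.005,-0.015,0,0,0,0.025],
    [0.015,0.013,0,0,0,0,0.025],
    [0.025,0.02,0,0,0,0,0.025],
    [0.03,0.025,0,0,0,0,0.025],
    [0.03,0.025,0,0,0,0,0.025]
  ]
}}

```text
time: 22.45
tool_pos: [564.5, 99.3, 137.4]
ee_rot: [180.0, 0.0, 90.0]
wrist_force: [1.0, -1.3, -0.3]
gripper_width: 34.5
grasp_force: 20.0
```

Request:
{"name": "servo_tool", "arguments": {
  "moves": [
    [0.03,0.025,0,0,0,0,0.025],
    [0.025,0.025,0,0,0,0,0.025],
    [0.015,0.013,0,0,0,0,0.025],
    [0.006,0.005,0,0,0,0,0.025],
    [0,0,0,0,0,0,0.025],
    [0,0,0,0,0,0,0.025],
    [0,0,0,0,0,0,0.025],
    [0,0,0,0,0,0,0.025]
  ]
}}

```text
time: 23.12
tool_pos: [631.4, 173.2, 137.2]
ee_rot: [-180.0, 0.0, 90.0]
wrist_force: [0.3, -0.2, -1.2]
gripper_width: 34.3
grasp_force: 20.0
```

```bash
python3 t.py 632 211 w4.png
```

```text
2324 ((630.01513671875, 211.52049255371094), (116.70672607421875, 150.29420471191406), 0.9302031397819519)
[631.5 173.3 137.2]
```

View pics/w4.png

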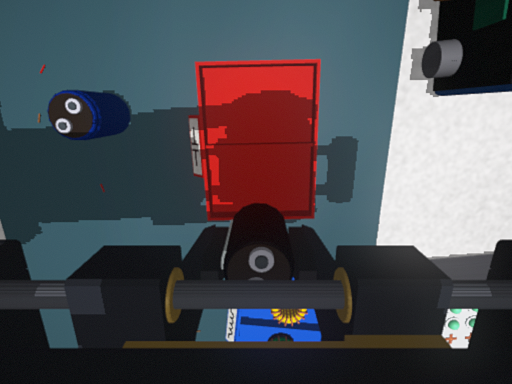

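The black cap is held upright at (258,245), over the -y bay of the red tray. The tray's divider is at y≈143 px. Lowering it now.

Request:
{"name": "servo_tool", "arguments": {
  "moves": [
    [0.001,0.001,0.015,0,0,0,0.025],
    [0,0,0.03,0,0,0,0.025],
    [0,0,0.03,0,0,0,0.025],
    [0,0,0.022,0,0,0,0.025],
    [0,0,0.012,0,0,0,0.025],
    [0,0,0.006,0,0,0,0.025],
    [0,0,0.002,0,0,0,0.025],
    [0,0,0.001,0,0,0,0.025],
    [0,0,0.001,0,0,0,0.025],
    [0,0,0,0,0,0,0.025]
  ]
}}

```text
time: 24.0
tool_pos: [633.4, 175.3, 18.8]
ee_rot: [179.9, -0.0, 90.1]
wrist_force: [0.4, 0.4, -0.4]
gripper_width: 34.2
grasp_force: 20.0
```

Request:
{"name": "servo_tool", "arguments": {
  "moves": [
    [0,0,0.001,0,0,0,0.025],
    [0,0,0.001,0,0,0,0.025],
    [0,0,0,0,0,0,0.025]
  ]
}}

```text
time: 24.25
tool_pos: [632.9, 175.3, 15.8]
ee_rot: [180.0, -0.0, 90.1]
wrist_force: [-0.4, -0.2, -1.5]
gripper_width: 34.3
grasp_force: 20.0
```

Request:
{"name": "servo_tool", "arguments": {
  "moves": [
    [0,0,0,0,0,0,0.037],
    [0,0,0,0,0,0,0.041],
    [0,0,0,0,0,0,0.046],
    [0,0,0,0,0,0,0.046],
    [0,0,-0.005,0,0,0,0.046],
    [0,0,-0.02,0,0,0,0.046],
    [0,0,-0.035,0,0,0,0.046],
    [0,0,-0.04,0,0,0,0.07],
    [0,0,-0.03,0,0,0,0.088],
    [0,0,-0.01,0,0,0,0.088]
  ]
}}

```text
time: 25.08
tool_pos: [634.4, 175.5, 161.7]
ee_rot: [179.5, -0.0, 90.1]
wrist_force: [0.3, 1.0, 0.3]
gripper_width: 63.7
grasp_force: 0.0
```

Request:
{"name": "servo_tool", "arguments": {
  "moves": [
    [0.005,-0.01,0,0,0,0,0.088],
    [0.01,-0.022,0,0,0,0,0.088],
    [0.012,-0.03,0,0,0,0,0.088],
    [0.012,-0.03,0,0,0,0,0.088],
    [0.012,-0.03,0,0,0,0,0.088],
    [0.0085,-0.018,0,0,0,0,0.088],
    [0.003,-0.007,0,0,0,0,0.088],
    [0,0,0,0,0,0,0.088],
    [0,0,0,0,0,0,0.088]
  ]
}}

```text
time: 25.83
tool_pos: [486.6, 237.4, 155.8]
ee_rot: [180.0, 0.0, 90.1]
wrist_force: [0.5, 0.4, -0.8]
gripper_width: 87.9
grasp_force: 0.0
```

```bash
python3 p.py 633,174,40,70,30 486,238,48,80,30
```

```text
top 135 [633.3 174.6  51. ] 57.73233823040764 ((634.1494750976562, 175.05221557617188), (31.155820846557617, 32.98149108886719), 23.974313735961914)
top 163 [486.2 236.7  60.3] 69.60697958090863 ((486.33587646484375, 236.7653045654297), (34.48114013671875, 31.179697036743164), 0.16863441467285156)
side 122 [631.8 170.7  49.5] 56.61674182502969 ((631.635986328125, 173.43479919433594), (30.27842903137207, 35.722835540771484), 52.56840515136719)
side 145 [485.1 233.7  57.7] 65.16534038439873 ((485.31219482421875, 237.931640625), (38.4516716003418, 35.57018280029297), 84.4253158569336)
wrist 946 [630.5 180.2  50.7] 57.70875344441048 ((633.899658203125, 178.26914978027344), (32.12403106689453, 33.567867279052734), 47.275020599365234)
wrist 1431 [485.3 243.2  60.4] 67.13186076877092 ((485.7416687011719, 241.71580505371094), (38.375762939453125, 38.61656188964844), 26.223438262939453)
25.9833 [487.  237.1 155.5]
```

Centre is at about (486,238.5). Grasping at TCP z ≈ 16.

Request:
{"name": "servo_tool", "arguments": {
  "moves": [
    [0.001,-0.001,0.02,0,0,0,0.088],
    [0,0,0.035,0,0,0,0.088],
    [0,0,0.03,0,0,0,0.088],
    [0,0,0.025,0,0,0,0.088],
    [0,0,0.015,0,0,0,0.08],
    [0,0,0.01,0,0,0,0.07],
    [0,0,0.004,0,0,0,0.06],
    [0,0,0,0,0,0,0.05],
    [0,0,0,0,0,0,0.03],
    [0,0,0,0,0,0,0.03]
  ]
}}

```text
time: 26.82
tool_pos: [485.5, 238.7, 17.7]
ee_rot: [179.9, -0.0, 90.1]
wrist_force: [0.4, 0.0, 0.3]
gripper_width: 50.0
grasp_force: 0.0
```

Request:
{"name": "servo_tool", "arguments": {
  "moves": [
    [0,0,0,0,0,0,0.03],
    [0,0,0,0,0,0,0.03],
    [0,0,0,0,0,0,0.03],
    [0,0,0,0,0,0,0.03],
    [0,0,0,0,0,0,0.03]
  ]
}}

```text
time: 27.23
tool_pos: [485.2, 238.7, 17.5]
ee_rot: [179.9, -0.0, 90.1]
wrist_force: [-0.9, -1.2, 6.5]
gripper_width: 39.6
grasp_force: 20.0
```

Request:
{"name": "servo_tool", "arguments": {
  "moves": [
    [0,0,-0.005,0,0,0,0.03],
    [0,0,-0.015,0,0,0,0.03],
    [0,0,-0.025,0,0,0,0.03],
    [0,0,-0.03,0,0,0,0.03],
    [0,0,-0.025,0,0,0,0.03],
    [0,0.005,-0.01,0,0,0,0.03],
    [0.001,0.015,0,0,0,0,0.03],
    [0.002,0.025,0,0,0,0,0.03],
    [0.002,0.03,0,0,0,0,0.03],
    [0.002,0.03,0,0,0,0,0.03]
  ]
}}

```text
time: 28.07
tool_pos: [590.6, 245.9, 127.2]
ee_rot: [-180.0, 0.0, 90.1]
wrist_force: [0.6, 0.7, -1.4]
gripper_width: 39.0
grasp_force: 20.0
```

Request:
{"name": "servo_tool", "arguments": {
  "moves": [
    [0.0025,0.025,0,0,0,0,0.03],
    [0,0.012,0,0,0,0,0.03],
    [0,0.004,0,0,0,0,0.03],
    [0,0,0,0,0,0,0.03],
    [0,0,0,0,0,0,0.03],
    [0,0,0,0,0,0,0.03],
    [0,0,0,0,0,0,0.03]
  ]
}}

```text
time: 28.65
tool_pos: [630.1, 248.4, 127.1]
ee_rot: [-180.0, 0.0, 90.1]
wrist_force: [0.5, -0.1, -0.5]
gripper_width: 39.4
grasp_force: 20.0
```

Request:
{"name": "servo_tool", "arguments": {
  "moves": [
    [0,0.001,0.015,0,0,0,0.03],
    [0,0,0.025,0,0,0,0.03],
    [0,0,0.025,0,0,0,0.03],
    [0,0,0.018,0,0,0,0.03],
    [0,0,0.011,0,0,0,0.03],
    [0,0,0.006,0,0,0,0.03],
    [0,0,0.002,0,0,0,0.03],
    [0,0,0.001,0,0,0,0.03],
    [0,0,0.001,0,0,0,0.03],
    [0,0,0,0,0,0,0.03]
  ]
}}

```text
time: 29.48
tool_pos: [632.2, 248.4, 23.7]
ee_rot: [179.9, -0.0, 90.1]
wrist_force: [0.4, 0.1, 0.3]
gripper_width: 39.4
grasp_force: 20.0
```

Request:
{"name": "servo_tool", "arguments": {
  "moves": [
    [0,0,0.001,0,0,0,0.03],
    [0,0,0.001,0,0,0,0.03],
    [0,0,0.0005,0,0,0,0.03],
    [0,0,0,0,0,0,0.03]
  ]
}}

```text
time: 29.82
tool_pos: [631.9, 248.3, 20.6]
ee_rot: [180.0, -0.0, 90.1]
wrist_force: [-1.4, -0.6, 1.7]
gripper_width: 39.3
grasp_force: 20.0
```

Request:
{"name": "servo_tool", "arguments": {
  "moves": [
    [0,0,0,0,0,0,0.042],
    [0,0,0,0,0,0,0.046],
    [0,0,0,0,0,0,0.051],
    [0,0,0,0,0,0,0.051],
    [0,0,-0.005,0,0,0,0.051],
    [0,0,-0.02,0,0,0,0.051],
    [0,0,-0.035,0,0,0,0.051],
    [0,0,-0.04,0,0,0,0.051],
    [0,0,-0.03,0,0,0,0.051],
    [0,-0.01,-0.01,0,0,0,0.051]
  ]
}}

```text
time: 30.65
tool_pos: [624.1, 248.4, 165.9]
ee_rot: [179.5, -0.1, 90.0]
wrist_force: [-0.0, 1.1, 0.4]
gripper_width: 51.0
grasp_force: 0.0
```

Request:
{"name": "servo_tool", "arguments": {
  "moves": [
    [0,-0.03,0,0,0,0,0.051],
    [0,-0.04,0,0,0,0,0.051],
    [0,-0.04,0,0,0,0,0.051],
    [0,-0.04,0,0,0,0,0.051],
    [0,-0.03,0,0,0,0,0.051],
    [0,-0.01,0,0,0,0,0.051],
    [0,0,0,0,0,0,0.051],
    [0,0,0,0,0,0,0.051]
  ]
}}

```text
time: 31.32
tool_pos: [432.4, 248.2, 160.5]
ee_rot: [179.9, -0.0, 90.1]
wrist_force: [0.5, 0.6, -0.3]
gripper_width: 50.9
grasp_force: 0.0
```

```bash
python3 p.py 631,248,52,80,30 633,174,40,70,30 665,30,22,40,25 659,-42,19,40,25 632,-165,28,45,32 431,-122,25,45,35 432,-350,10,30,40 | grep -v wrist
python3 - <<'E'
from bench import *
import cv2
cv2.imwrite('pics/side1.png',get_image('side')['img'][...,::-1])
E
```

```text
top 184 [632.6 248.2  63. ] 70.44990038108233 ((632.8778076171875, 249.101806640625), (38.03307342529297, 38.484806060791016), 32.47365188598633)
top 134 [633.3 174.7  51.2] 59.158385229378624 ((634.143310546875, 174.86856079101562), (31.39179039001465, 33.19536209106445), 25.472084045410156)
top 137 [666.6  29.8  27.5] 32.89897731102297 ((666.779541015625, 30.1328125), (38.67658233642578, 39.40045928955078), 89.34169006347656)
top 100 [660.3 -41.8  25.1] 30.42359116540417 ((660.6572265625, -41.53501892089844), (31.732646942138672, 31.750728607177734), 42.55379104614258)
top 131 [ 633.6 -165.1   33.9] 39.622762848471794 ((633.6148071289062, -165.17568969726562), (40.15555191040039, 40.504112243652344), 5.831784248352051)
top 296 [ 431.3 -121.7   37.5] 42.909596605893086 ((431.7920837402344, -122.20319366455078), (49.386688232421875, 49.63755416870117), 42.442352294921875)
top 405 [ 432.9 -349.5   18.7] 25.36231366739503 ((432.5907897949219, -350.75811767578125), (59.437255859375, 58.64320373535156), 53.856788635253906)
side 134 [631.4 243.8  61.5] 68.89288184551101 ((631.330444335937
[... 314 characters left out ...]
5), (40.947322845458984, 39.16748809814453), 10.645683288574219)
side 122 [659.  -44.2  23.9] 27.657816058505496 ((659.5010986328125, -41.457916259765625), (34.799217224121094, 31.10080909729004), 78.36034393310547)
side 302 [ 631.7 -166.1   32.8] 38.79662334498093 ((632.249755859375, -165.82444763183594), (41.24034881591797, 42.33246994018555), 5.32055139541626)
side 395 [ 430.  -123.2   36.5] 40.47508091423513 ((430.19927978515625, -121.18745422363281), (51.436466217041016, 51.293338775634766), 69.4825210571289)
side 869 [ 430.8 -352.4   18. ] 22.546074534849236 ((430.9315185546875, -351.12664794921875), (59.38035583496094, 57.32190704345703), 83.28021240234375)
31.4667 [433.2 248.  160. ]
```

View pics/side1.png

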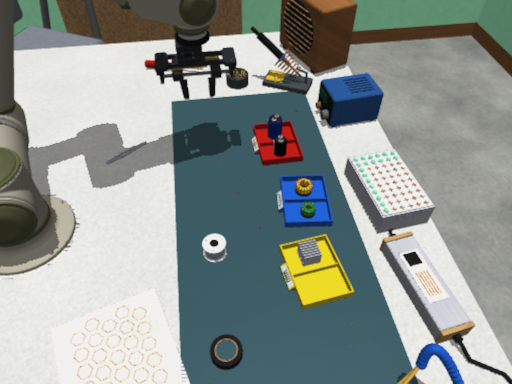

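The side view shows every part upright in its own bay: caps at (275,127) and (280,146), chokes at (305,186) and (308,210), heat sink at (310,252). The reel (214,246) and tape (227,351) haven't moved, and the arm is clear.

```bash
python3 -c "
from bench import *
print(hand_in())"
```

```text
the job is handed in; nothing more can be done
None
```

I handed the job in after about 31 s of robot time: both capacitors are in the red tray, both chokes in the blue and the heat sink in the yellow, each upright in its own bay, with the tape roll and solder reel unmoved in the final camera check; the hand-in returned no verdict.

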